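Load a test bar into the bench bend tester

TASK

Set up the bend test: lay the long steel test bar, slot still facing down, across the two rollers of the pulled-out sled, centred and square on them, and let go. Then push the sled fully home against its stop so that the bar sits under the loading nose, still centred on its rollers. Leave the short bar where it lies.

Things in the scene. Friction and masses are not known exactly. Their poses are not given: they have to be found in the camera images.
- long_bar: the test bar to load: bright steel, 110 x 20 x 12 mm (its x, y, z), about 0.2 kg, flat on the desk at the robot's left, in front of the polisher (front face 126 mm high, at least 70 mm beyond the bar's middle). A 2.4 mm slot is cut across the middle of its underside. Origin: centre of its underside, z up; either end may lead
- short_bar: a left-over bar of the same section but only 62 mm long, too short for the rollers, flat on the desk at the robot's left; leave it. Which of the two bars lies nearer the robot's centre line varies. Origin: centre of its underside, x along its length
- bend_tester: small three-point bend tester fixed on the desk at the robot's right. Origin on the desk below its nose; x = the way the sled is pushed home, roughly to the robot's right. Grey base 12 mm thick, x -150 to +66, y -76 to +76 mm. Two columns (18 mm, at y = -62, +62 mm), crosshead 26 mm thick in x, 130 to 165 mm above the desk; screw and handwheel, 280 mm tall in all
- sled: aluminium sled, 0.6 kg, loose on the tester's rail, held down by keepers; plate 96 x 84 x 12 mm, origin at the centre of its underside, 34 mm above the desk, axes as the tester's. Slides along the tester's x: starts at -100 to -80 mm, home at 0 where its plate meets the stop. Needs 5 to 8 N. Guides short (32 mm), dry, 1 mm play: push on its centre line, a push to one side tends to cock and bind it
- sled_seat (a point): point on the sled midway between its two support rollers, level with their tops: 75 mm above the desk, 29 mm above the plate. Rollers 10 mm thick, 52 mm long along the sled's y, at x = -37 and +37 mm from here, on blocks 15 mm thick and 46 mm wide. The middle of the bar's underside belongs here, the bar's length along the sled's x
- sled_handle (a point): middle of the cross-bar of the sled's pull handle: 10 mm round steel bar, 92 mm long along the sled's y, at the sled's x = -88 mm, 46 mm above the desk. Nothing stands before it (on its -x side)
- nose (a point): lowest point of the fixed loading nose, a 10 mm roller lying along the tester's y, 95 mm above the desk: 8 mm above the top of a bar lying on the rollers

How it is judged:
By the outcome, as a careful person would: the job done as asked, in the order asked, and still so for the second after the job is handed in, with the robot touching nothing.
It also fails if it takes over 64 s, if anything falls off the work surface, if the arm or the gripper's body presses on something with over 40 N, if the wrist force passes 120 N, or if a joint passes its speed limit or range.

ROBOT

A 6-joint arm with a two-finger parallel gripper is mounted at the origin on a cart in front of the work surface, level with it; the furniture and walls round the work are solid. World frame = base frame: x ahead of the robot, y to its left, z up, the work surface at z = 0. Lengths are in mm, angles in degrees, forces in N, time in s.
With the tool pointing down it reaches from about 300 to 850 mm from the base axis. Payload 4.2 kg.
Tool frame: the origin (TCP) lies between the finger pads; the fingertips stand 8 mm ahead of it and the grasp point (between the pads) lies 11 mm behind it; x points along the fingers, y is the direction in which the jaws open and shut, and the axes are right-handed (so a half turn about x gives the same grasp; the last joint's range is limited). The gripper opens to 91 mm and grips with 3 to 60 N. Pads are 32 mm wide; open, the fingers measure 118 mm over their backs; the gripper's body (76 mm by 178 mm) begins 60 mm behind the grasp point.
Start: joints at [-75.229, 18.312, 89.639, -0, 72.044, -1.146], TCP at [157.691, -552.97, 221.976] pointing down, gripper open.
Joint ranges: [-177.97, 177.97], [-48.28, 115.42], [12.27, 149.76], [-77.06, 257.06], [2.81, 150.46], [-146.56, 146.56]. Speed limits (degrees/s): [147.25, 147.25, 180, 180, 180, 180].

INTERFACE

Orientations are given as [roll, pitch, yaw] about the fixed x, y, z axes, in that order (R = Rz(yaw) Ry(pitch) Rx(roll)).
In Python, from workcell import env gives the robot as it stands.
- The arm moves only by the tool arm_command, never from a script. Its arguments are lists of equal length, an entry for each row: "slide": the shift along the tool's x, y, z in cm, a list of three; "turn": the turn, a rotation vector about the tool's x, y, z in rad, a list of three; "grip": the closure in counts, from 0 (fully open) to 255 (shut). A call has 1 to 20 rows; each row is the pose to reach, as a shift and turn from the pose commanded when the call began, along the tool's axes at that moment; what a row does not reach only later rows make up. A row lasts 1/12 s, in which the tool goes at most 41.7 mm and 7.16 degrees, less where a joint would pass 70% of its speed; a pose out of reach is approached as far as the arm can. A call with a gripper value outside its range is refused whole. The fingers move at their own pace and stop on an object; "newtons" is the grip in N (left out, the last holds). Time passes only in rows, so rows that repeat a pose let the fingers close. It gives the time, the measured TCP pose, the force and the opening at its end, in the units of the state.
- env.state(): the state, without advancing time (a new reading comes with each control period).
- env.grab_frame(name): name is "scene" or "top" or "wrist"; returns (picture, depth): 480x640x3 uint8, red, green, blue; 480x640 float32, mm along the optical axis (not along the pixel's ray), 0 where there is no reading.
- env.calibration(name): a dict with "K" (3x3 intrinsics, pixels), "camera_from_world" (4x4, takes a point from world to camera coordinates); the wrist camera has in their place "T_tool_cam" (4x4, takes a point from camera to tool coordinates, whose origin is the TCP and whose axes are the tool frame's). Camera axes: x right, y up, looking along -z (the intrinsics and any distortion apply to the point x, -y, -z); pixel columns grow to the right and rows downward; lengths in mm; the calibration is good to about 2 mm. A picture is of the moment at which its call begins: read the wrist's pose just before it. calibration takes no time and is no camera call.
- env.job_done(): hands the job in, once; it reports no verdict.
Trained networks look in the newest picture that a camera, given by its name, has taken for a name from the list of things; names that differ only in an ending like _2 or _b are one class to them, and where a whole thing is asked for, a point or a joint stands for the part that bears it (a point fixed in the world has none). Each returns a list of dicts, best first, with "p" (0 to 1); they miss things now and then, are a little off and sometimes report something else, mostly with a low value. They report only what shows in the picture. A call takes as long as a camera call.
- env.search_frame(camera, label): "point" ([x, y, z] in mm, in world coordinates, good to about 4 mm: the middle of the surface that is visible of it).
The state is a dict: "time_s": time; "qpos": joint angles; "qvel": joint speeds; "effort": joint torques, N m; "ee_pos": TCP position; "ee_rot": TCP orientation; "force": force on the tool from outside, world axes, zero at the start; "torque": the same for the moment, N m; "gripper_width": finger opening in mm.
Only numpy, scipy, OpenCV 4.12 (cv2) and the standard library are available. Lean on these libraries where they do the work, as an engineer would, in place of code of your own. Each camera call takes 0.05 s, during which the arm holds its last target.

## Working session

There is one attempt and no reset: what is moved stays moved. The work goes in short steps, Python scripts to look and compute and a tool call to move; the robot and the scene stay as the last step left them, time stands still between calls to the robot, and variables do not carry over. Pictures are saved under pics/ and viewed, and the job is handed in when it is done.

Besides the shell and the picture viewer there is one more tool, called by a JSON object that holds its "method" and its "body". arm_command: Moves the arm, as the interface text tells. Its arguments: {"type":"object","properties":{"slide":{"type":"array","items":{"type":"array","items":{"type":"number"}}},"turn":{"type":"array","items":{"type":"array","items":{"type":"number"}}},"grip":{"type":"array","items":{"type":"number"}},"newtons":{"type":"number"}},"required":["slide","turn","grip"]}

```bash
ls; mkdir -p pics
cat > h.py <<'E'
import numpy as np, cv2
from scipy.spatial.transform import Rotation as R
from workcell import env
def save(name,fn):
    p,d=env.grab_frame(name); cv2.imwrite('pics/'+fn+'.png',p[:,:,::-1]); np.save('pics/'+fn+'_d.npy',d); return p,d
def cloud(name,d,pose=None):
    c=env.calibration(name); K=np.array(c['K'])
    v,u=np.mgrid[0:480,0:640]
    x=(u-K[0,2])/K[0,0]*d; y=(v-K[1,2])/K[1,1]*d
    P=np.stack([x,-y,-d,np.ones_like(d)],-1)
    if 'T_tool_cam' in c:
        T=np.eye(4);T[:3,:3]=R.from_euler('xyz',pose[1],degrees=True).as_matrix();T[:3,3]=pose[0]
        M=T@np.array(c['T_tool_cam'])
    else: M=np.linalg.inv(np.array(c['camera_from_world']))
    return (P@M.T)[...,:3]
E
python3 - <<'E'
from h import *
print(env.state())
for n in ['scene','top','wrist']:
    p,d=save(n,n+'0'); c=env.calibration(n); print(n,{k:np.array(v).round(3).tolist() for k,v in c.items()})
for n in ['scene','top']:
    for l in ['long_bar','short_bar','sled','sled_handle','sled_seat','nose','bend_tester']:
        try: print(n,l,[(np.round(r['point'],1).tolist(),round(r['p'],2)) for r in env.search_frame(n,l)][:3])
        except Exception as e: print(n,l,e)
print(env.state()['time_s'])
E
```

```text
pics
{'time_s': 0.0, 'qpos': array([-7.52313552e+01,  1.83508291e+01,  8.97078971e+01, -1.04264031e-03,
        7.20412452e+01, -1.14490551e+00]), 'qvel': array([ 0.0483114 , -0.04910113,  0.03959459, -0.01447687, -0.02126698,
       -0.10589251]), 'effort': array([ 2.46539734e-03, -4.12453473e+01, -2.31972456e+01,  7.31600309e-02,
        4.57577000e-02, -1.44909723e-04]), 'ee_pos': array([ 157.53714306, -552.48757047,  221.11828695]), 'ee_rot': array([-90.57680008,  89.90002372, 105.33707258]), 'force': array([-0.50516986,  0.12896711, -0.05809959]), 'torque': array([-0.0095307 , -0.00355779, -0.00837839]), 'gripper_width': 91.07651931437931}
scene {'K': [[435.922, 0.0, 327.717], [0.0, 435.922, 241.176], [0.0, 0.0, 1.0]], 'camera_from_world': [[-0.715, -0.699, -0.006, 302.473], [0.373, -0.388, 0.843, -242.233], [-0.592, 0.6, 0.538, -733.909], [0.0, 0.0, 0.0, 1.0]]}
top {'K': [[433.389, 0.0, 315.511], [0.0, 433.389, 239.688], [0.0, 0.0, 1.0]], 'camera_from_world': [[0.029, -1.0, 0.002, -53.373], [0.996, 0.029, 0.087, -469.856], [-0.087, -0.0, 0.996, -963.204], [0.0, 0.0, 0.0, 1.0]]}
[... 191 characters left out ...]
[0.0, 0.0, 0.0, 1.0]]}
scene long_bar [([412.8, 196.8, 13.3], 0.7)]
scene short_bar [([429.3, 331.3, 10.7], 0.56)]
scene sled [([471.4, -294.0, 44.4], 0.86)]
scene sled_handle [([475.2, -296.8, 46.0], 0.84)]
scene sled_seat [([473.4, -294.7, 47.9], 0.77)]
scene nose [([459.0, -393.6, 122.4], 0.93)]
scene bend_tester [([455.8, -396.3, 124.9], 0.8)]
top long_bar [([418.7, 191.5, 14.0], 0.93)]
top short_bar [([436.8, 324.7, 11.8], 0.52)]
top sled [([483.6, -318.5, 50.9], 0.62)]
top sled_handle [([484.9, -315.4, 45.4], 0.88)]
top sled_seat [([485.9, -317.6, 44.8], 0.91)]
top nose [([474.1, -400.3, 131.9], 0.78)]
top bend_tester [([473.3, -393.7, 130.3], 0.97), ([484.7, -318.4, 48.0], 0.29)]
0.85
```

View pics/top0.png

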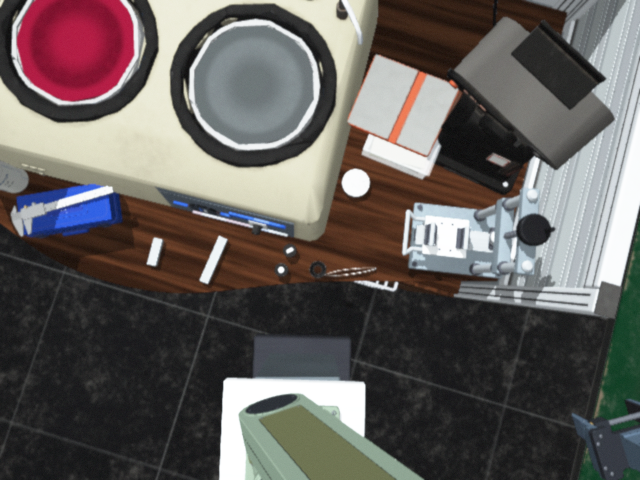

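View pics/scene0.png

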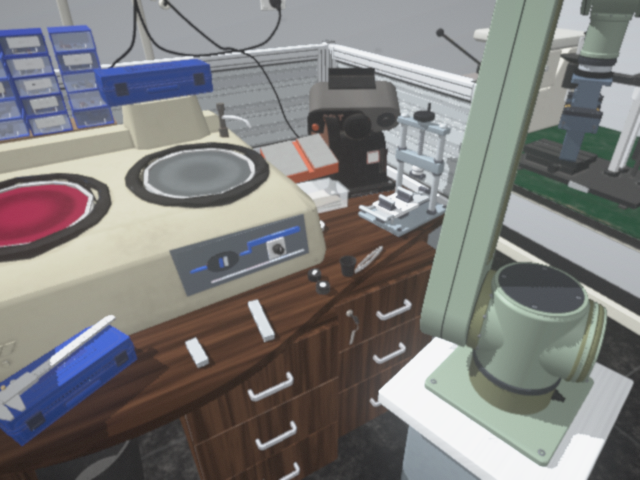

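View pics/wrist0.png

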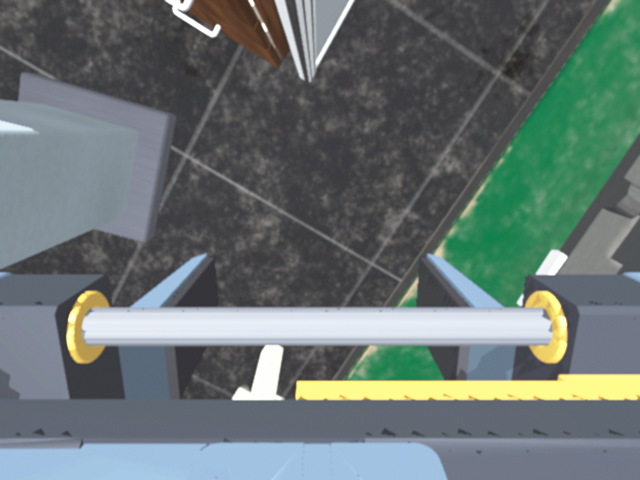

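```bash
cat > m.py <<'E'
from h import *
d=np.load('pics/top0_d.npy');p=cv2.imread('pics/top0.png')
P=cloud('top',d)
print('toolR',R.from_euler('xyz',env.state()['ee_rot'],degrees=True).as_matrix().round(2).tolist())
def rect(box,zl,zh,bright=None):
    x0,x1,y0,y1=box
    m=np.zeros(d.shape,bool);m[y0:y1,x0:x1]=1
    m&=(P[...,2]>zl)&(P[...,2]<zh)&(d>0)
    if bright: m&=p.min(2)>bright
    q=P[m]; r=cv2.minAreaRect(q[:,:2].astype(np.float32)); print(m.sum(),q[:,2].min().round(1),q[:,2].max().round(1),np.median(q[:,2]).round(1),[np.round(a,1) for a in r],q.mean(0).round(1)); return q
rect((195,232,230,290),5,25,120)
rect((140,168,232,272),5,25,120)
b=P[195:290,395:560]; 
for z0,z1 in [(5,20),(36,42),(42,50),(50,66),(66,90),(90,128),(128,170),(170,300)]:
    m=(b[...,2]>z0)&(b[...,2]<z1); q=b[m]
    if len(q)>3: print(z0,z1,len(q),q.min(0).round(),q.max(0).round(),[np.round(a,1) for a in cv2.minAreaRect(q[:,:2].astype(np.float32))])
c=p[190:290,390:560]; cv2.imwrite('pics/c.png',cv2.resize(c,None,fx=4.5,fy=4.5,interpolation=cv2.INTER_CUBIC))
E
python3 m.py
```

```text
toolR [[0.0, 0.27, -0.96], [-0.0, -0.96, -0.27], [-1.0, 0.0, 0.0]]
458 5.9 18.1 12.4 [array([420.8, 192.3]), array([ 21.3, 110.2]), np.float64(69.2)] [420.1 192.   12.5]
257 5.1 17.0 12.5 [array([434.8, 326.7]), array([20.8, 62.5]), np.float64(78.2)] [434.6 326.4  12.5]
5 20 2712 [ 372. -507.    5.] [ 586. -226.   20.] [array([ 483.8, -363.1]), array([275.9, 210.6]), np.float64(85.9)]
36 42 215 [ 372. -482.   36.] [ 547. -243.   42.] [array([ 481.6, -376.2]), array([252.5, 146.8]), np.float64(68.8)]
42 50 1366 [ 372. -479.   42.] [ 546. -231.   50.] [array([ 481.1, -362.4]), array([270.6, 150.9]), np.float64(72.5)]
50 66 479 [ 373. -479.   50.] [ 548. -232.   66.] [array([ 482.2, -363.6]), array([268.9, 153. ]), np.float64(72.5)]
66 90 552 [ 373. -526.   66.] [ 579. -281.   90.] [array([ 501.2, -394. ]), array([216. , 216.8]), np.float64(75.3)]
90 128 566 [ 374. -524.   90.] [ 574. -393.  128.] [array([ 485.7, -445.6]), array([108.7, 210.7]), np.float64(75.0)]
128 170 2026 [ 375. -523.  128.] [ 567. -389.  170.] [array([ 482.9, -442.3]), array([114.4, 201.9]), np.float64(75.2)]
170 300 3134 [ 376. -509.  170.] [ 550. -381.  300.] [array([ 462.8, -436.1]), array([115.7, 157.1]), np.float64(75.1)]
```

```bash
sleep 1
```

```text
(no output)
```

View pics/c.png

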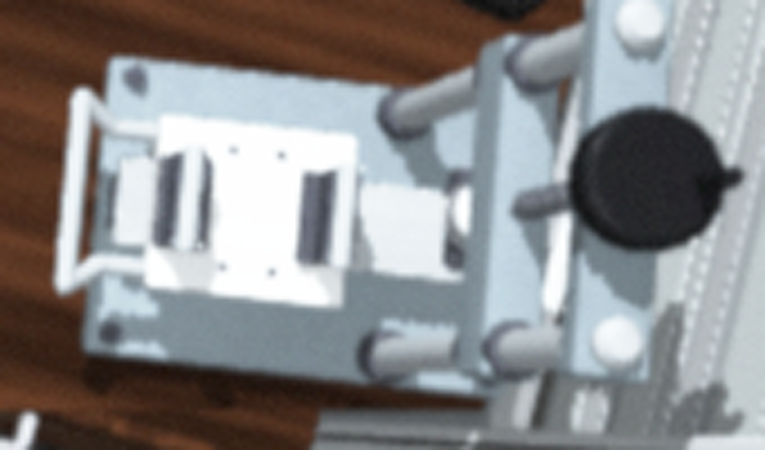

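```bash
cat >> h.py <<'E'
import json,os
def down(az): # camera azimuth (deg); tool x down, tool z = -(cos,sin)
    a=np.radians(az); z=-np.array([np.cos(a),np.sin(a),0]); x=np.array([0,0,-1.]); y=np.cross(z,x)
    return np.stack([x,y,z],1)
def az_of(Rm): z=-Rm[:,2]; return np.degrees(np.arctan2(z[1],z[0]))
def getcmd():
    if os.path.exists('cmd.json'):
        c=json.load(open('cmd.json')); return np.array(c['p']),np.array(c['R'])
    return np.array([157.691,-552.97,221.976]),down(15.917)
def rec(slide,turn):
    p,Rm=getcmd(); p2=p+Rm@(np.array(slide)*10); R2=Rm@R.from_rotvec(turn).as_matrix()
    json.dump({'p':p2.tolist(),'R':R2.tolist()},open('cmd.json','w')); print('cmd',p2.round(2),'az',az_of(R2).round(2))
def plan(pt,az=None,base=None):
    p,Rm=getcmd() if base is None else base
    s=Rm.T@(np.array(pt)-p)/10
    t=np.zeros(3) if az is None else R.from_matrix(Rm.T@down(az)).as_rotvec()
    print('slide',s.round(3).tolist(),'turn',t.round(4).tolist(),'rows>=',np.ceil(max(np.linalg.norm(s)/4.17,np.degrees(np.linalg.norm(t))/7.16)))
def meas():
    s=env.state(); Rm=R.from_euler('xyz',s['ee_rot'],degrees=True).as_matrix(); print(round(s['time_s'],2),'pos',s['ee_pos'].round(2),'az',az_of(Rm).round(2),'F',s['force'].round(1),'w',round(s['gripper_width'],1)); return s
E
python3 - <<'E'
from h import *
meas()
plan([300,-300,260],85); plan([480,-300,260],85)
d=np.load('pics/top0_d.npy');p=cv2.imread('pics/top0.png');P=cloud('top',d)
m=np.zeros(d.shape,bool);m[200:275,395:475]=1
w=m&(P[...,2]>40)&(P[...,2]<52)&(p.min(2)>200)
n,lab,st,ce=cv2.connectedComponentsWithStats(w.astype(np.uint8))
for i in range(1,n):
    if st[i,4]>30:
        q=P[lab==i]; print(st[i],q.mean(0).round(1),[np.round(a,1) for a in cv2.minAreaRect(q[:,:2].astype(np.float32))])
for z0,z1 in [(70,80)]:
    w=m&(P[...,2]>z0)&(P[...,2]<z1)
    n,lab,st,ce=cv2.connectedComponentsWithStats(w.astype(np.uint8))
    for i in range(1,n):
      if st[i,4]>8:
        q=P[lab==i]; print(z0,st[i],q.mean(0).round(1),[np.round(a,1) for a in cv2.minAreaRect(q[:,:2].astype(np.float32))])
E
```

```text
0.85 pos [ 157.69 -552.98  221.99] az 15.92 F [ 0.5 -0.1  1. ] w 91.6
slide [-3.802, -20.424, -20.623] turn [-1.2057, 0.0, 0.0] rows>= 10.0
slide [-3.802, -15.488, -37.933] turn [-1.2057, 0.0, 0.0] rows>= 10.0
[ 403  210   66   48 1293] [ 484.6 -314.6   46.8] [array([ 486.5, -304.8]), array([141. ,  96.6]), np.float64(84.7)]
70 [428 222   9  24 128] [ 486.3 -289.2   74.2] [array([ 487.2, -289.6]), array([13.8, 50.7]), np.float64(85.0)]
70 [462 225   9  25 133] [ 481.2 -362.6   73.8] [array([ 481.7, -362.8]), array([13.9, 51.7]), np.float64(85.0)]
```

{"method": "arm_command", "body": {"slide": [[-3.8,-20.4,-20.6],[-3.8,-20.4,-20.6],[-3.8,-20.4,-20.6],[-3.8,-20.4,-20.6],[-3.8,-20.4,-20.6],[-3.8,-20.4,-20.6],[-3.8,-20.4,-20.6],[-3.8,-20.4,-20.6],[-3.8,-20.4,-20.6],[-3.8,-20.4,-20.6],[-3.8,-20.4,-20.6],[-3.8,-15.5,-37.9],[-3.8,-15.5,-37.9],[-3.8,-15.5,-37.9],[-3.8,-15.5,-37.9],[-3.8,-15.5,-37.9],[-3.8,-15.5,-37.9],[-3.8,-15.5,-37.9],[-3.8,-15.5,-37.9]], "turn": [[-1.2,0,0],[-1.2,0,0],[-1.2,0,0],[-1.2,0,0],[-1.2,0,0],[-1.2,0,0],[-1.2,0,0],[-1.2,0,0],[-1.2,0,0],[-1.2,0,0],[-1.2,0,0],[-1.2,0,0],[-1.2,0,0],[-1.2,0,0],[-1.2,0,0],[-1.2,0,0],[-1.2,0,0],[-1.2,0,0],[-1.2,0,0]], "grip": [0,0,0,0,0,0,0,0,0,0,0,0,0,0,0,0,0,0,0]}}

```text
time_s: 2.43
ee_pos: [478.5, -300.0, 259.8]
ee_rot: [-96.5, 89.9, 168.1]
force: [-0.3, 0.3, -0.2]
gripper_width: 91.2
```

```bash
cat > m2.py <<'E'
from h import *
import sys
s=meas(); p,d=save('wrist',sys.argv[1]); P=cloud('wrist',d,(s['ee_pos'],s['ee_rot'])); np.save('pics/P.npy',P)
for z0,z1 in [(70,81)]:
    w=(P[...,2]>z0)&(P[...,2]<z1)&(d>0)&(P[...,1]>-380)&(P[...,1]<-220)
    n,lab,st,ce=cv2.connectedComponentsWithStats(w.astype(np.uint8))
    for i in range(1,n):
      if st[i,4]>60:
        q=P[lab==i]; print(z0,st[i],q.mean(0).round(1),q[:,2].max(),[np.round(a,1) for a in cv2.minAreaRect(q[:,:2].astype(np.float32))])
E
python3 -c "
from h import *
rec([-3.8,-15.5,-37.9],[-1.2,0,0])"
python3 m2.py wrist1
```

```text
cmd [ 479.65 -299.97  259.98] az 84.67
2.43 pos [ 478.5  -300.04  259.77] az 84.58 F [-0.3  0.3 -0.2] w 91.2
70 [297 193  59  17 659] [ 487.2 -289.9   73.5] 77.17495391737594 [array([ 487.1, -290.2]), array([14.4, 51.3]), np.float64(84.3)]
70 [517 197  71  86 794] [ 678.1 -339.4   75.6] 80.99875261302196 [array([ 679.1, -339.8]), array([89.4, 15.9]), np.float64(53.7)]
70 [298 272  57  16 576] [ 480.6 -363.1   73.4] 76.23736198612619 [array([ 480.5, -364. ]), array([14.6, 52. ]), np.float64(84.2)]
```

View pics/wrist1.png

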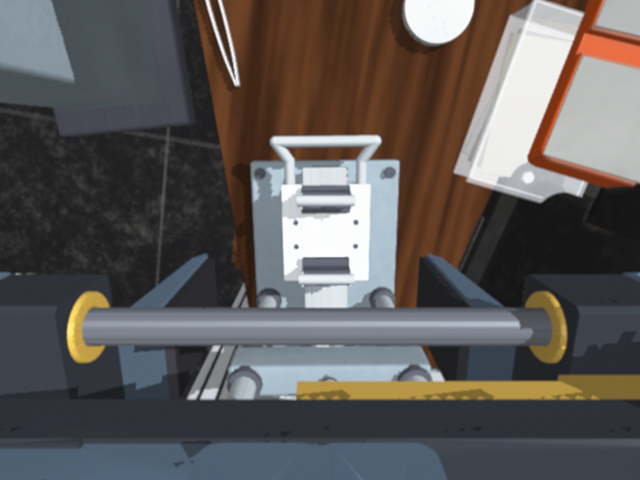

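```bash
cat > m3.py <<'E'
from h import *
P=np.load('pics/P.npy'); p=cv2.imread('pics/wrist1.png'); 
def edges(rows,zc,tol,lo,hi):
    L=[];Rr=[]
    for r in rows:
        z=P[r,lo:hi,2]; ok=np.where(np.abs(z-zc)<tol)[0]
        if len(ok)>5: L.append(P[r,lo+ok[0]]);Rr.append(P[r,lo+ok[-1]])
    out=[]
    for E in (L,Rr):
        E=np.array(E)[:,:2]; c=np.median(E[:,0]+0*E[:,1])
        for _ in range(4):
            k=np.polyfit(E[:,1],E[:,0],1); r=np.abs(E[:,0]-np.polyval(k,E[:,1])); E=E[r<max(1,2*np.median(r))]
        out.append((k[0],np.polyval(k,-327),len(E)))
    print(zc,[(round(-90-np.degrees(np.arctan(a)),2),round(b,1),n) for a,b,n in out],'mid x at y-327',np.mean([o[1] for o in out]).round(2))
edges(range(170,260),12,4,240,410)
edges(range(190,270),46,4,270,390)
m=(P[...,2]>38)&(P[...,2]<54)&(P[...,1]>-262); m[:,:260]=0;m[:,395:]=0
ys=[]
for c in range(285,370,5):
    r=np.where((P[125:160,c,2]>40))[0]+125
    r=r[:]; q=P[r,c]; q=q[(q[:,2]>40)&(q[:,1]>-250)]; ys.append(q[np.argmax(q[:,2])] if len(q) else [0,0,0])
ys=np.array(ys); k=np.polyfit(ys[:,0],ys[:,1],1); print(k, ys.mean(0), np.polyval(k,491.5), -90+np.degrees(np.arctan(k[0])))
E
python3 m3.py
```

```text
12 [(np.float64(-94.99), np.float64(408.2), 90), (np.float64(-94.99), np.float64(559.1), 89)] mid x at y-327 483.63
46 [(np.float64(-94.82), np.float64(442.1), 80), (np.float64(-95.13), np.float64(525.2), 80)] mid x at y-327 483.62
[-1.23883475e-01 -1.76913896e+02] [ 492.25226147 -237.89581698  117.03356313] -237.8026242118316 -97.06201971342895
```

```bash
python3 -c "
from h import *
meas();plan([420.8,192.3,200],159.2)"
```

```text
2.48 pos [ 478.33 -300.1   260.06] az 84.57 F [-0.1 -0.3 -0. ] w 91.0
slide [5.998, -10.431, -48.468] turn [-1.3008, 0.0, 0.0] rows>= 12.0
```

{"method": "arm_command", "body": {"slide": [[6,-10.4,-48.5],[6,-10.4,-48.5],[6,-10.4,-48.5],[6,-10.4,-48.5],[6,-10.4,-48.5],[6,-10.4,-48.5],[6,-10.4,-48.5],[6,-10.4,-48.5],[6,-10.4,-48.5],[6,-10.4,-48.5],[6,-10.4,-48.5],[6,-10.4,-48.5],[6,-10.4,-48.5],[6,-10.4,-48.5],[6,-10.4,-48.5],[6,-10.4,-48.5],[6,-10.4,-48.5],[6,-10.4,-48.5]], "turn": [[-1.3,0,0],[-1.3,0,0],[-1.3,0,0],[-1.3,0,0],[-1.3,0,0],[-1.3,0,0],[-1.3,0,0],[-1.3,0,0],[-1.3,0,0],[-1.3,0,0],[-1.3,0,0],[-1.3,0,0],[-1.3,0,0],[-1.3,0,0],[-1.3,0,0],[-1.3,0,0],[-1.3,0,0],[-1.3,0,0]], "grip": [0,0,0,0,0,0,0,0,0,0,0,0,0,0,0,0,0,0]}}

```text
time_s: 3.98
ee_pos: [421.5, 191.2, 200.2]
ee_rot: [16.8, 90.0, -4.2]
force: [0.3, -0.1, -0.2]
gripper_width: 91.4
```

```bash
cat > m4.py <<'E'
from h import *
import sys
s=meas(); p,d=save('wrist',sys.argv[1]); P=cloud('wrist',d,(s['ee_pos'],s['ee_rot']))
w=(P[...,2]>4)&(P[...,2]<22)&(p.min(2)>110)&(d>0)&(np.hypot(P[...,0]-420,P[...,1]-192)<90)
n,lab,st,ce=cv2.connectedComponentsWithStats(w.astype(np.uint8))
for i in range(1,n):
    if st[i,4]>60:
        q=P[lab==i]; print(st[i],q.mean(0).round(1),np.median(q[:,2]),[np.round(a,1) for a in cv2.minAreaRect(q[:,:2].astype(np.float32))])
        e=np.linalg.eigh(np.cov(q[:,:2].T))[1][:,1]; print(np.degrees(np.arctan2(e[1],e[0])))
E
python3 -c "
from h import *
rec([6,-10.4,-48.5],[-1.3,0,0])"
python3 m4.py wrist2
```

```text
cmd [421.14 192.59 199.98] az 159.16
3.98 pos [421.45 191.23 200.2 ] az 159.0 F [ 0.3 -0.1 -0.2] w 91.4
[ 307  149   24  121 2674] [418.2 193.8  11.7] 11.696683909780319 [array([420.4, 193.1]), array([ 20. , 109.1]), np.float64(69.2)]
158.84815796111053
```

View pics/wrist2.png

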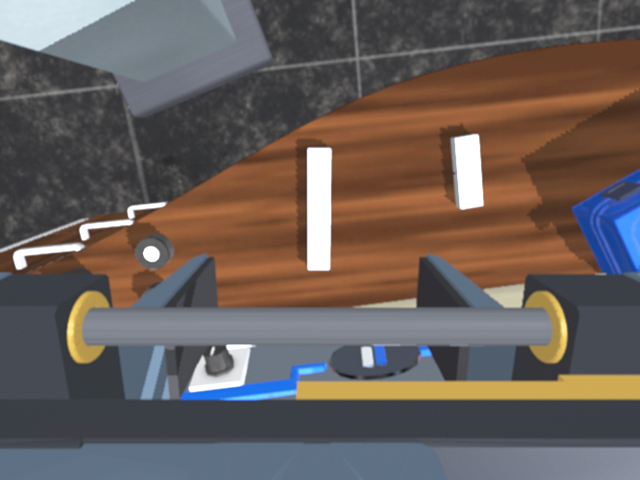

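```bash
python3 -c "
from h import *
s=meas();plan([420.5,192.8,10.5],159.1)
plan([420.5,192.8,10.5],159.1,base=(s['ee_pos'],R.from_euler('xyz',s['ee_rot'],degrees=True).as_matrix()))"
```

```text
4.03 pos [421.43 191.43 200.16] az 159.02 F [ 0.3  0.6 -0.1] w 91.0
slide [18.948, -0.003, -0.067] turn [0.001, 0.0, 0.0] rows>= 5.0
slide [18.966, 0.092, -0.142] turn [-0.0014, 0.0004, -0.0001] rows>= 5.0
```

{"method": "arm_command", "body": {"slide": [[4,0.05,-0.1],[8,0.05,-0.1],[12,0.05,-0.1],[15,0.05,-0.1],[17,0.05,-0.1],[18,0.05,-0.1],[18.5,0.05,-0.1],[18.9,0.05,-0.1],[18.9,0.05,-0.1],[18.9,0.05,-0.1]], "turn": [[0,0,0],[0,0,0],[0,0,0],[0,0,0],[0,0,0],[0,0,0],[0,0,0],[0,0,0],[0,0,0],[0,0,0]], "grip": [0,0,0,0,60,60,60,60,60,60]}}

```text
time_s: 4.87
ee_pos: [421.1, 193.5, 11.5]
ee_rot: [40.1, 89.9, 19.3]
force: [1.1, -0.3, -0.0]
gripper_width: 69.8
```

```bash
python3 -c "
from h import *
rec([18.9,.05,-.1],[0,0,0]); s=meas()
plan([420.5,192.8,10.5],159.1)
plan([420.5,192.8,10.5],159.1,base=(s['ee_pos'],R.from_euler('xyz',s['ee_rot'],degrees=True).as_matrix()))"
```

```text
cmd [420.38 193.41  10.98] az 159.16
4.87 pos [421.05 193.46  11.55] az 159.14 F [ 1.1 -0.3 -0. ] w 69.8
slide [0.048, -0.053, 0.033] turn [0.001, 0.0, 0.0] rows>= 1.0
slide [0.105, -0.082, -0.028] turn [0.0006, 0.0011, -0.0009] rows>= 1.0
```

{"method": "arm_command", "body": {"slide": [[0.1,-0.06,0],[0.1,-0.06,0],[0.1,-0.06,0],[0.1,-0.06,0],[0.1,-0.06,0],[0.1,-0.06,0],[0.1,-0.06,0],[0.1,-0.06,0],[0.1,-0.06,0],[0.1,-0.06,0],[0.1,-0.06,0],[0.1,-0.06,0],[0.1,-0.06,0],[0.1,-0.06,0]], "turn": [[0,0,0],[0,0,0],[0,0,0],[0,0,0],[0,0,0],[0,0,0],[0,0,0],[0,0,0],[0,0,0],[0,0,0],[0,0,0],[0,0,0],[0,0,0],[0,0,0]], "grip": [150,255,255,255,255,255,255,255,255,255,255,255,255,255], "newtons": 35}}

```text
time_s: 6.03
ee_pos: [420.2, 192.9, 9.9]
ee_rot: [43.5, 90.0, 22.6]
force: [-0.9, 1.6, 1.2]
gripper_width: 20.0
```

```bash
python3 -c "
from h import *
rec([.1,-.06,0],[0,0,0]); s=meas()
plan([420.5,192.8,200],159.1)
plan([484,-318,260],85)"; python3 m4.py wrist3
```

```text
cmd [420.17 192.85   9.98] az 159.16
6.03 pos [420.24 192.94   9.94] az 159.16 F [-0.9  1.6  1.2] w 20.0
slide [-19.002, 0.007, 0.033] turn [0.001, 0.0, 0.0] rows>= 5.0
slide [-25.002, -45.471, 24.142] turn [1.2943, 0.0, 0.0] rows>= 14.0
6.03 pos [420.24 192.94   9.94] az 159.16 F [-0.9  1.6  1.2] w 20.0
[ 292  170   50  138 6652] [394.8 202.   11.6] 11.645036501470628 [array([396.3, 201.5]), array([20.1, 59.2]), np.float64(69.1)]
159.1979249129171
[ 295  346   44   36 1576] [449.2 181.3  11.6] 11.607899156684311 [array([449.2, 181.4]), array([19.8, 19.3]), np.float64(68.7)]
67.98646446166327
```

View pics/wrist3.png

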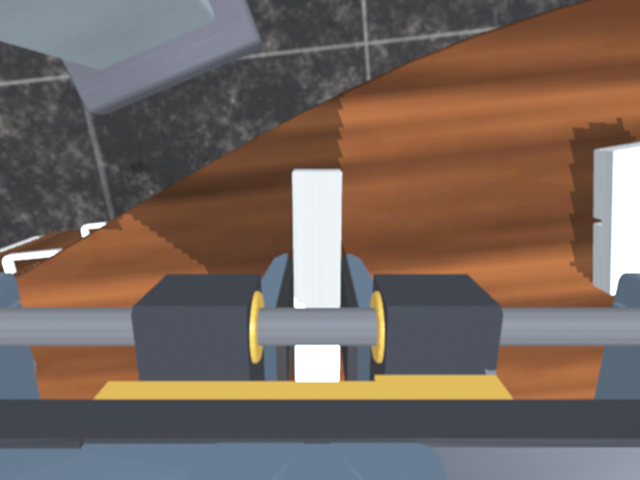

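```bash
python3 -c "
from h import *
plan([484,-298,200],85)"
```

```text
slide [-19.002, -43.601, 23.431] turn [1.2943, 0.0, 0.0] rows>= 13.0
```

{"method": "arm_command", "body": {"slide": [[-1,0,0],[-4,0,0],[-8,0,0],[-12,0,0],[-16,0,0],[-19,0,0],[-19,0,0],[-19,0,0]], "turn": [[0,0,0],[0,0,0],[0,0,0],[0,0,0],[0,0,0],[0,0,0],[0,0,0],[0,0,0]], "grip": [255,255,255,255,255,255,255,255]}}

```text
time_s: 6.75
ee_pos: [420.5, 192.9, 200.9]
ee_rot: [38.0, 89.8, 17.1]
force: [-0.2, -0.7, -2.8]
gripper_width: 19.7
```

```bash
python3 -c "
from h import *
rec([-19,0,0],[0,0,0]); s=meas()
plan([484,-298,200],85)"
```

```text
cmd [420.17 192.85 199.98] az 159.16
6.75 pos [420.55 192.88 200.9 ] az 159.16 F [-0.2 -0.7 -2.8] w 19.7
slide [-0.002, -43.601, 23.431] turn [1.2943, 0.0, 0.0] rows>= 12.0
```

{"method": "arm_command", "body": {"slide": [[0,-2.5,1.3],[0,-5.5,3],[0,-8.5,4.6],[0,-11.5,6.2],[0,-14.5,7.8],[0,-17.5,9.4],[0,-20.5,11],[0,-23.5,12.6],[0,-26.5,14.2],[0,-29.5,15.9],[0,-32.5,17.5],[0,-35.5,19.1],[0,-38,20.4],[0,-40.5,21.8],[0,-42.5,22.8],[0,-43.6,23.4],[0,-43.6,23.4],[0,-43.6,23.4],[0,-43.6,23.4]], "turn": [[0.05,0,0],[0.14,0,0],[0.23,0,0],[0.32,0,0],[0.41,0,0],[0.5,0,0],[0.59,0,0],[0.68,0,0],[0.77,0,0],[0.86,0,0],[0.95,0,0],[1.04,0,0],[1.12,0,0],[1.2,0,0],[1.26,0,0],[1.294,0,0],[1.294,0,0],[1.294,0,0],[1.294,0,0]], "grip": [255,255,255,255,255,255,255,255,255,255,255,255,255,255,255,255,255,255,255]}}

```text
time_s: 8.33
ee_pos: [483.0, -296.4, 198.8]
ee_rot: [-128.1, 89.8, 137.0]
force: [-0.4, -0.4, -1.5]
gripper_width: 19.8
```

```bash
python3 -c "
from h import *
rec([0,-43.6,23.4],[1.294,0,0])
p,d=save('scene','scene1'); p,d=save('top','top1')
s=meas()
plan([484,-298,130],85)"; python3 m2.py wrist4
```

```text
cmd [ 483.72 -297.88  199.98] az 85.02
8.43 pos [ 483.45 -296.46  199.59] az 85.11 F [ 0.9  0.6 -2.4] w 19.6
slide [6.998, 0.029, 0.01] turn [0.0003, 0.0, 0.0] rows>= 2.0
8.43 pos [ 483.45 -296.46  199.59] az 85.11 F [ 0.9  0.6 -2.4] w 19.6
70 [286 211   7  19  97] [ 463.6 -287.7   73.1] 75.64197399153505 [array([ 463.2, -288.2]), array([13.9,  4.6]), np.float64(84.6)]
70 [341 211  16  19 219] [ 507.  -291.5   73.4] 76.0136202169453 [array([ 506.9, -291.9]), array([13.6, 11.2]), np.float64(85.9)]
70 [ 549  218   86   90 1229] [ 679.8 -336.1   75.5] 80.9917413227135 [array([ 680.1, -337.1]), array([85.5, 16.8]), np.float64(51.8)]
```

View pics/wrist4.png

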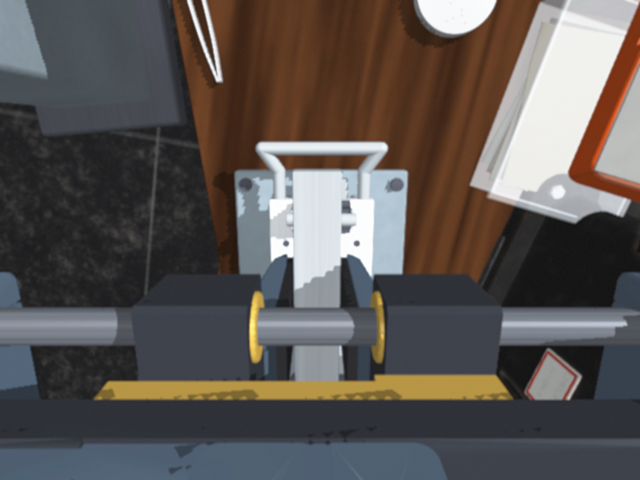

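{"method": "arm_command", "body": {"slide": [[2,0,0],[4,0,0.4],[6,0,1.2],[7.5,0,2],[8.5,0,2.6],[8.5,0,2.9],[8.5,0,2.9],[8.5,0,2.9],[8.5,0,2.9]], "turn": [[0,0,0],[0,0,0],[0,0,0],[0,0,0],[0,0,0],[0,0,0],[0,0,0],[0,0,0],[0,0,0]], "grip": [255,255,255,255,255,255,255,255,255]}}

```text
time_s: 9.23
ee_pos: [481.9, -326.8, 116.3]
ee_rot: [64.2, 89.9, -30.8]
force: [0.2, -0.1, -2.4]
gripper_width: 19.5
```

```bash
python3 -c "
from h import *
rec([8.5,0,2.9],[0,0,0])
p,d=save('scene','scene2'); p,d=save('top','top2')
s=meas()
for b in (None,(s['ee_pos'],R.from_euler('xyz',s['ee_rot'],degrees=True).as_matrix())): plan([483.8,-326.8,88],85,base=b)
im=cv2.imread('pics/scene2.png')[120:270,330:500]; cv2.imwrite('pics/c2.png',cv2.resize(im,None,fx=4,fy=4,interpolation=cv2.INTER_CUBIC))"; python3 m2.py wrist5
```

```text
cmd [ 481.2  -326.77  114.98] az 85.02
9.33 pos [ 481.73 -326.72  116.03] az 85.03 F [-0.2 -0.6 -1.9] w 19.4
slide [2.698, 0.26, -0.019] turn [0.0003, 0.0, 0.0] rows>= 1.0
slide [2.803, 0.203, -0.013] turn [0.0006, 0.0009, -0.0017] rows>= 1.0
9.33 pos [ 481.73 -326.72  116.03] az 85.03 F [-0.2 -0.6 -1.9] w 19.4
70 [271 183  21  23 385] [ 466.4 -287.6   73.5] 76.06795729268981 [array([ 466.4, -286.9]), array([11.4, 10.5]), np.float64(84.8)]
70 [341 183  31  28 576] [ 505.3 -291.2   73.4] 76.68176637707302 [array([ 505.2, -291.4]), array([14.2, 15.7]), np.float64(79.7)]
```

View pics/wrist5.png

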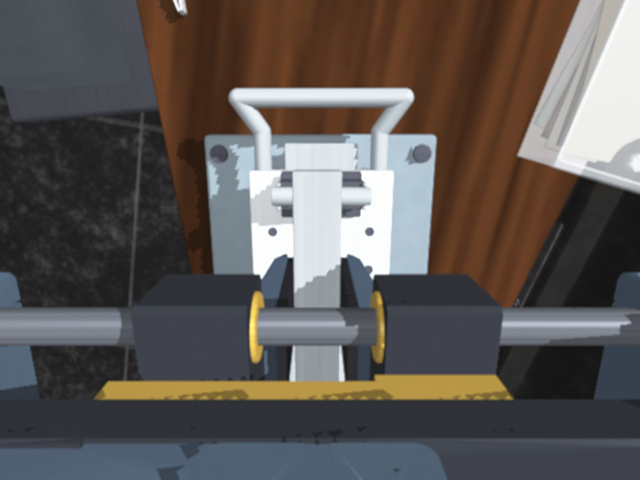

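View pics/c2.png

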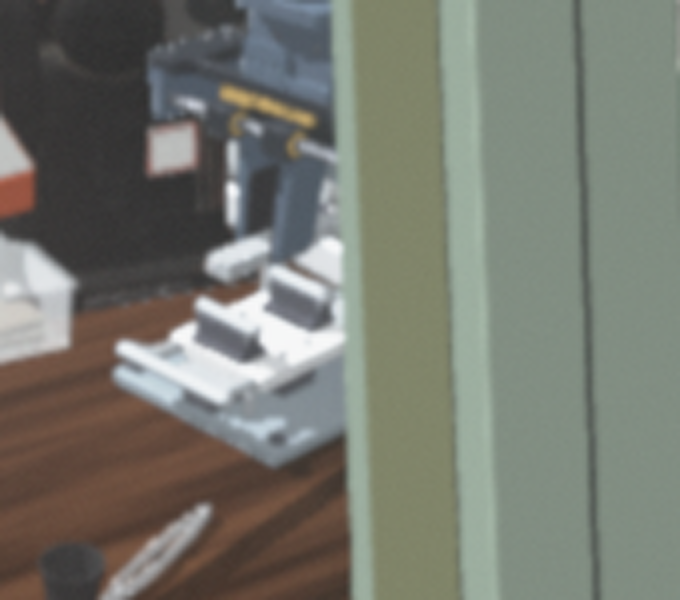

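{"method": "arm_command", "body": {"slide": [[1.5,0.2,0],[2.3,0.2,0],[2.6,0.2,0],[2.8,0.2,0],[2.8,0.2,0],[2.8,0.2,0]], "turn": [[0,0,0],[0,0,0],[0,0,0],[0,0,0],[0,0,0],[0,0,0]], "grip": [255,255,255,255,255,255]}}

```text
time_s: 9.88
ee_pos: [483.3, -327.1, 87.3]
ee_rot: [51.7, 90.0, -43.2]
force: [-1.0, 0.3, -2.5]
gripper_width: 19.7
```

```bash
python3 -c "
from h import *
rec([2.8,.2,0],[0,0,0])
s=meas()
for b in (None,(s['ee_pos'],R.from_euler('xyz',s['ee_rot'],degrees=True).as_matrix())): plan([483.7,-326.8,84.5],85,base=b)
"; python3 m2.py wrist6
```

```text
cmd [ 483.19 -326.94   86.98] az 85.02
9.88 pos [ 483.35 -327.09   87.25] az 85.01 F [-1.   0.3 -2.5] w 19.7
slide [0.248, 0.05, -0.019] turn [0.0003, 0.0, 0.0] rows>= 1.0
slide [0.275, 0.033, -0.032] turn [0.0003, 0.0003, -0.0004] rows>= 1.0
9.88 pos [ 483.35 -327.09   87.25] az 85.01 F [-1.   0.3 -2.5] w 19.7
70 [260 190  33  27 678] [ 468.2 -287.8   73.5] 76.50051559007792 [array([ 468.3, -287.1]), array([11.7, 14.4]), np.float64(84.4)]
70 [341 190  36  32 788] [ 505.1 -291.2   73.4] 75.87086757075733 [array([ 504.9, -291.6]), array([14. , 15.9]), np.float64(85.5)]
```

View pics/wrist6.png

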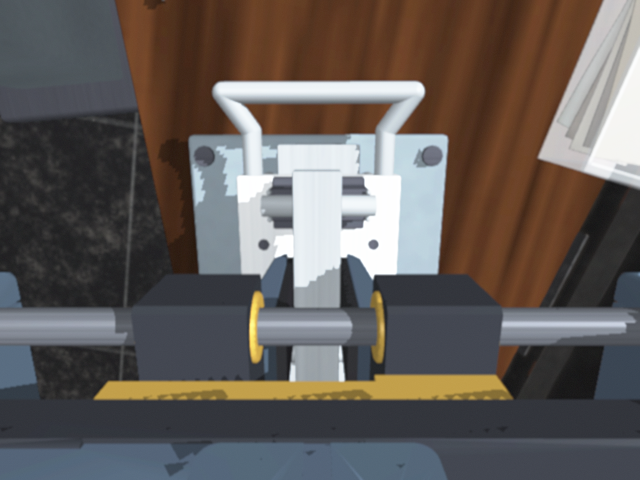

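```bash
python3 -c "
from h import *
P=np.load('pics/P.npy')
ax=np.array([np.cos(np.radians(-95)),np.sin(np.radians(-95))])
o=np.array([483.35,-327.09])
S=(P[...,:2]-o)@ax
T=(P[...,:2]-o)@np.array([-ax[1],ax[0]])
b=(P[150:260,298:336,2]); 
for c in range(300,336,5):
    r=[i for i in range(150,260) if 84<P[i,c,2]<96]; print(c,r[0],S[r[0],c].round(1),P[r[0],c].round(1))
for c in list(range(266,288,5))+list(range(346,372,5)):
    r=[i for i in range(185,225) if P[i,c,2]>71.5]; z=P[r,c,2]; print(c,'roller',S[r,c].min().round(1),S[r,c].max().round(1),z.max().round(1),S[r[int(np.argmax(z))],c].round(1))
"
```

```text
300 171 -54.4 [ 481.  -272.3   86.9]
305 171 -54.3 [ 483.  -272.6   85.8]
310 171 -54.3 [ 485.  -272.7   86. ]
315 171 -54.4 [ 487.1 -272.8   87. ]
320 171 -54.4 [ 489.1 -273.    86.9]
325 171 -54.3 [ 491.1 -273.3   85.5]
330 171 -54.3 [ 493.1 -273.5   85.6]
335 171 -54.3 [ 495.1 -273.6   86.5]
266 roller -41.4 -32.8 75.4 -34.8
271 roller -41.5 -32.9 75.4 -37.1
276 roller -41.1 -33.1 75.3 -37.1
281 roller -41.0 -32.8 75.5 -37.1
286 roller -41.1 -32.8 75.4 -36.7
346 roller -41.5 -32.8 75.5 -36.2
351 roller -41.5 -32.9 75.2 -38.4
356 roller -41.5 -32.7 74.7 -38.8
361 roller -41.1 -32.9 75.6 -36.7
366 roller -43.7 -30.9 75.4 -37.1
371 roller -41.4 -32.9 74.9 -39.7
```

{"method": "arm_command", "body": {"slide": [[0.1,0.09,-0.02],[0.18,0.09,-0.02],[0.22,0.09,-0.02],[0.26,0.09,-0.02],[0.26,0.09,-0.02]], "turn": [[0,0,0],[0,0,0],[0,0,0],[0,0,0],[0,0,0]], "grip": [255,255,255,255,255]}}

```text
time_s: 10.35
ee_pos: [484.3, -326.9, 84.9]
ee_rot: [57.3, 90.0, -37.6]
force: [-0.5, 0.3, 1.5]
gripper_width: 19.4
```

```bash
python3 -c "
from h import *
rec([.26,.09,-.02],[0,0,0])
meas()"; python3 m2.py wrist7
```

```text
cmd [ 484.1  -326.82   84.38] az 85.02
10.35 pos [ 484.25 -326.91   84.89] az 85.02 F [-0.5  0.3  1.5] w 19.4
10.35 pos [ 484.25 -326.91   84.89] az 85.02 F [-0.5  0.3  1.5] w 19.4
70 [258 192  35  32 773] [ 468.6 -288.1   73.4] 75.883867106228 [array([ 468.8, -288.5]), array([14.2, 15.1]), np.float64(85.6)]
70 [341 192  35  32 777] [ 505.4 -291.3   73.3] 76.10563549396585 [array([ 505.3, -291.7]), array([14.2, 15.2]), np.float64(84.2)]
```

{"method": "arm_command", "body": {"slide": [[0,0,0],[0,0,0],[0,0,0],[0,0,0],[0,0,0],[0,0,0],[0,0,0],[0,0,0]], "turn": [[0,0,0],[0,0,0],[0,0,0],[0,0,0],[0,0,0],[0,0,0],[0,0,0],[0,0,0]], "grip": [170,150,130,110,110,110,110,110]}}

```text
time_s: 11.07
ee_pos: [484.1, -326.8, 84.3]
ee_rot: [-3.4, 90.0, -98.4]
force: [-0.3, -0.1, -0.1]
gripper_width: 51.8
```

{"method": "arm_command", "body": {"slide": [[-1,0,0],[-3,0,0],[-6,0,0],[-9.5,0,-1],[-11.5,0,-3],[-11.5,0,-5],[-11.5,0,-5],[-11.5,0,-5]], "turn": [[0,0,0],[0,0,0],[0,0,0],[0,0,0],[0,0,0],[0,0,0],[0,0,0],[0,0,0]], "grip": [110,110,110,110,110,110,110,110]}}

```text
time_s: 11.73
ee_pos: [488.5, -276.6, 200.3]
ee_rot: [43.7, 89.9, -51.2]
force: [0.6, 0.5, -0.1]
gripper_width: 51.7
```

```bash
python3 -c "
from h import *
rec([-11.5,0,-5],[0,0,0])
"
cat > m5.py <<'E'
from h import *
import sys
s=meas(); p,d=save('wrist',sys.argv[1]); P=cloud('wrist',d,(s['ee_pos'],s['ee_rot'])); np.save('pics/P.npy',P)
for z0,z1,t in [(82,95,'bar'),(68,81,'roll'),(38,55,'plate')]:
    w=(P[...,2]>z0)&(P[...,2]<z1)&(d>0)&(P[...,1]>-450)&(P[...,1]<-220)&(abs(P[...,0]-484)<60)
    n,lab,st,ce=cv2.connectedComponentsWithStats(w.astype(np.uint8))
    for i in range(1,n):
      if st[i,4]>60:
        q=P[lab==i]; print(t,st[i],q.mean(0).round(1),[np.round(a,1) for a in cv2.minAreaRect(q[:,:2].astype(np.float32))])
E
python3 m5.py wrist8
```

```text
cmd [ 488.45 -277.01  199.38] az 85.02
11.73 pos [ 488.49 -276.55  200.29] az 85.11 F [ 0.6  0.5 -0.1] w 51.7
bar [ 303  226   28   82 2235] [ 485.8 -301.9   86.5] [array([ 485.9, -303.1]), array([61.7, 19.9]), np.float64(84.6)]
bar [304 346  26  20 519] [ 479.7 -373.8   86.6] [array([ 479.8, -373.8]), array([18.1, 19.5]), np.float64(84.6)]
roll [282 235  21  20 330] [ 468.9 -287.6   72.5] [array([ 468.6, -288.1]), array([14.4, 15.2]), np.float64(84.1)]
roll [331 236  20  19 312] [ 505.  -290.7   72.6] [array([ 505. , -291.7]), array([14. , 14.5]), np.float64(85.8)]
plate [ 252  169  130  139 8042] [ 486.5 -293.9   46.5] [array([ 486.4, -293.7]), array([118.4, 101.1]), np.float64(84.8)]
plate [375 353   9  19  94] [ 532.3 -408.3   46.8] [array([ 531.9, -408.7]), array([9.9, 2.2]), np.float64(48.2)]
```

View pics/wrist8.png

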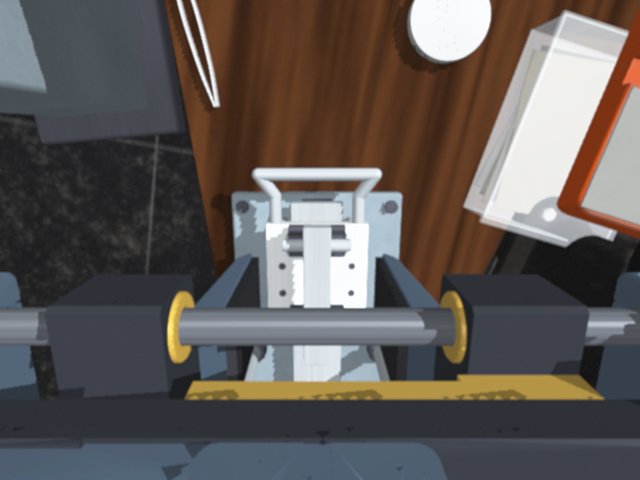

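```bash
python3 -c "
from h import *
P=np.load('pics/P.npy')
for r in (180,195,205,212,218): print(r,P[r,316].round(1),P[r,300].round(1))
q=P[160:190,285:350].reshape(-1,3); q=q[(q[:,2]>38)&(q[:,2]<56)&(q[:,1]>-246)]; print(len(q),q.min(0),q.max(0),q.mean(0))
q=P[160:190,240:400].reshape(-1,3); q=q[(q[:,2]>44)&(q[:,2]<56)&(q[:,1]>-246)]; print('handle extents',q.min(0),q.max(0))
meas()
plan([495,-196,150],85);plan([495,-196,44],85)
"
python3 - <<'E'
import cv2
E
```

```text
180 [ 490.6 -243.5   47.6] [ 478.2 -242.2   49.7]
195 [ 489.1 -260.8   11.6] [ 475.  -259.7   11. ]
205 [ 488.7 -265.4   35.7] [ 475.4 -264.7   33.4]
212 [ 488.2 -271.7   33.6] [ 474.8 -270.6   33.3]
218 [ 487.7 -276.6   34.4] [ 474.3 -275.6   33.8]
777 [ 466.4492685  -245.51373938   46.18280906] [ 516.91634051 -232.91764728   52.87031526] [ 491.78568768 -239.06303569   49.78515024]
handle extents [ 440.83375678 -245.95084345   44.11147513] [ 541.7120077  -230.89329628   53.18227761]
11.78 pos [ 488.32 -277.09  199.62] az 85.06 F [ 0.3  0.  -0.1] w 52.2
slide [4.938, -0.051, -8.127] turn [0.0003, 0.0, 0.0] rows>= 3.0
slide [15.538, -0.051, -8.127] turn [0.0003, 0.0, 0.0] rows>= 5.0
```

{"method": "arm_command", "body": {"slide": [[0,0,-4],[2,0,-8.1],[6,0,-8.1],[10,0,-8.1],[13,0,-8.1],[14.5,0,-8.1],[15.3,0,-8.1],[15.3,0,-8.1],[15.3,0,-8.1],[15.3,0,-8.1],[15.3,0,-8.1]], "turn": [[0,0,0],[0,0,0],[0,0,0],[0,0,0],[0,0,0],[0,0,0],[0,0,0],[0,0,0],[0,0,0],[0,0,0],[0,0,0]], "grip": [255,255,255,255,255,255,255,255,255,255,255]}}

```text
time_s: 12.7
ee_pos: [496.5, -197.0, 47.7]
ee_rot: [70.3, 89.8, -24.7]
force: [0.3, 0.9, -0.1]
gripper_width: 0.3
```

```bash
python3 -c "
from h import *
rec([15.3,0,-8.1],[0,0,0])
save('scene','scene3'); save('top','top3');save('wrist','wrist9')
im=cv2.imread('pics/scene3.png')[100:270,330:500]; cv2.imwrite('pics/c3.png',cv2.resize(im,None,fx=3.5,fy=3.5,interpolation=cv2.INTER_CUBIC))
meas()
plan([495,-203,46.5],85)
plan([484.2-.0872*-96,-326.8+.9962*96,46.5],85)
"
```

```text
cmd [ 495.49 -196.32   46.38] az 85.02
12.85 pos [ 496.01 -196.61   47.35] az 85.02 F [-0.3  0.6  0.2] w 0.5
slide [-0.012, 0.01, 0.67] turn [0.0003, 0.0, 0.0] rows>= 1.0
slide [-0.012, 0.012, 3.497] turn [0.0003, 0.0, 0.0] rows>= 1.0
```

View pics/c3.png

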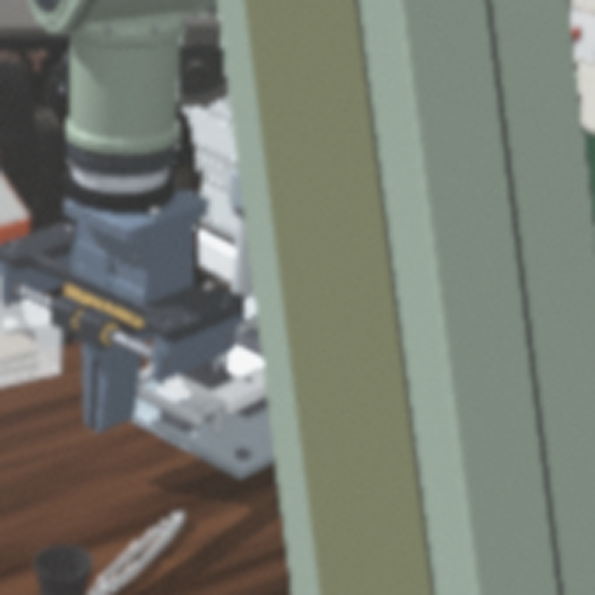

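View pics/wrist9.png

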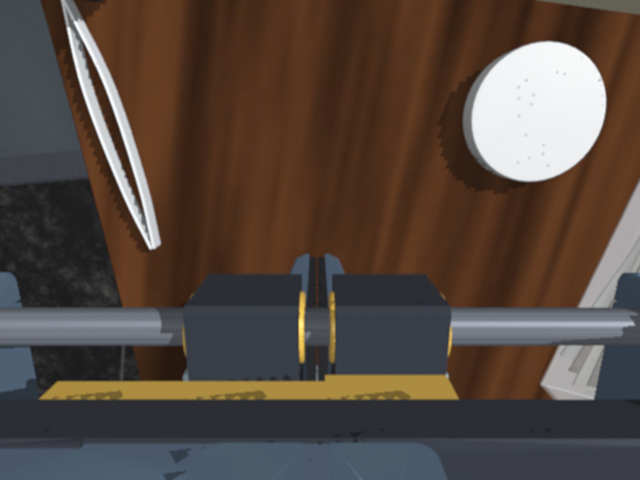

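{"method": "arm_command", "body": {"slide": [[0.05,-0.04,0.5],[0.05,-0.04,1.0],[0.05,-0.04,1.4],[0.05,-0.04,1.7],[0.05,-0.04,1.9],[0.05,-0.04,2.1],[0.05,-0.04,2.3],[0.05,-0.04,2.5],[0.05,-0.04,2.7],[0.05,-0.04,2.9],[0.05,-0.04,3.1]], "turn": [[0,0,0],[0,0,0],[0,0,0],[0,0,0],[0,0,0],[0,0,0],[0,0,0],[0,0,0],[0,0,0],[0,0,0],[0,0,0]], "grip": [255,255,255,255,255,255,255,255,255,255,255]}}

```text
time_s: 13.77
ee_pos: [492.1, -225.8, 45.8]
ee_rot: [-158.9, 89.8, 106.1]
force: [0.4, 6.0, 1.5]
gripper_width: 0.8
```

```bash
python3 -c "
from h import *
rec([.05,-.04,3.1],[0,0,0])
meas()
save('wrist','wrist10');save('top','top4')
print(env.state()['torque'])
"
```

```text
cmd [ 492.39 -227.16   45.88] az 85.02
13.77 pos [ 492.13 -225.78   45.82] az 84.96 F [0.4 6.  1.5] w 0.8
[ 0.87830911 -0.13991083 -0.00669967]
```

View pics/top4.png

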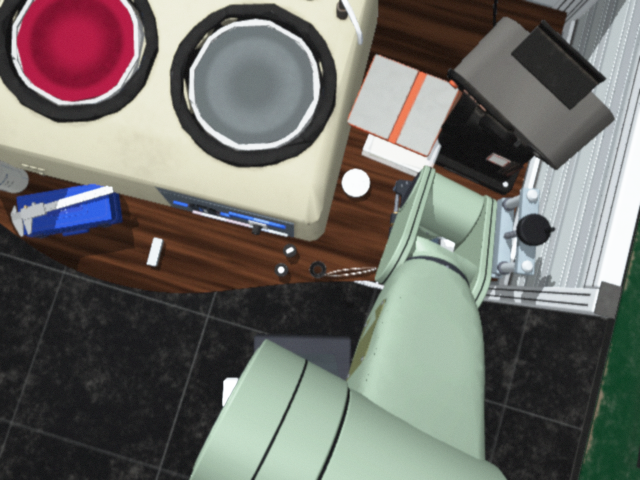

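{"method": "arm_command", "body": {"slide": [[0,0.02,0.2],[0,0.04,0.4],[0,0.06,0.65],[0,0.06,0.9],[0,0.06,1.15],[0,0.06,1.4],[0,0.06,1.65],[0,0.06,1.9],[0,0.06,2.15],[0,0.06,2.4],[0,0.06,2.65],[0,0.06,2.9],[0,0.06,3.15],[0,0.06,3.4],[0,0.06,3.65],[0,0.06,3.9],[0,0.06,4.1]], "turn": [[0,0,0],[0,0,0],[0,0,0],[0,0,0],[0,0,0],[0,0,0],[0,0,0],[0,0,0],[0,0,0],[0,0,0],[0,0,0],[0,0,0],[0,0,0],[0,0,0],[0,0,0],[0,0,0],[0,0,0]], "grip": [255,255,255,255,255,255,255,255,255,255,255,255,255,255,255,255,255]}}

```text
time_s: 15.28
ee_pos: [489.2, -266.9, 45.8]
ee_rot: [-154.7, 89.9, 110.3]
force: [1.1, 5.6, 2.7]
gripper_width: 0.8
```

```bash
python3 -c "
from h import *
rec([0,.06,4.1],[0,0,0])
s=meas()
print('line x',484.2+.0875*(s['ee_pos'][1]+326.8))
save('wrist','wrist11')
print(env.state()['torque'])
"
```

```text
cmd [ 489.43 -268.06   45.88] az 85.02
15.28 pos [ 489.17 -266.92   45.8 ] az 84.98 F [1.1 5.6 2.7] w 0.8
line x 489.4398435890236
[ 0.86075229 -0.10434356 -0.01932189]
```

View pics/wrist11.png

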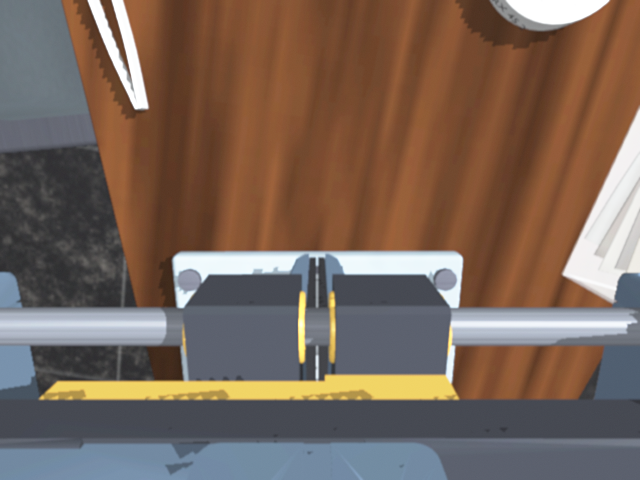

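{"method": "arm_command", "body": {"slide": [[0,0,0.2],[0,0,0.45],[0,0,0.7],[0,0,0.95],[0,0,1.2],[0,0,1.45],[0,0,1.7],[0,0,1.95],[0,0,2.2],[0,0,2.4],[0,0,2.5]], "turn": [[0,0,0],[0,0,0],[0,0,0],[0,0,0],[0,0,0],[0,0,0],[0,0,0],[0,0,0],[0,0,0],[0,0,0],[0,0,0]], "grip": [255,255,255,255,255,255,255,255,255,255,255]}}

```text
time_s: 16.25
ee_pos: [487.0, -292.0, 45.8]
ee_rot: [-152.5, 89.9, 112.5]
force: [-0.0, 6.8, 2.4]
gripper_width: 0.4
```

```bash
python3 -c "
from h import *
s=env.state()
# base edge from wrist11 (pose recorded)
from scipy.spatial.transform import Rotation
d=np.load('pics/wrist11_d.npy'); P=cloud('wrist',d,(np.array([489.17,-266.92,45.8]),R.from_matrix(down(84.98)).as_euler('xyz',degrees=True)))
for c in (200,230,260,400,430):
    r=[i for i in range(235,270) if 8<P[i,c,2]<16]; print(c,P[r[0],c].round(1))
rec([0,0,2.5],[0,0,0])
s=meas()
print('line x',484.2+.0875*(s['ee_pos'][1]+326.8))
"
```

```text
200 [ 428.8 -254.1    8.4]
230 [ 444.6 -255.6    9.8]
260 [ 460.  -256.8    8.7]
400 [ 532.6 -262.9    9.7]
430 [ 548.6 -264.3    8. ]
cmd [ 487.26 -292.97   45.88] az 85.02
16.25 pos [ 486.98 -291.96   45.77] az 84.99 F [-0.   6.8  2.4] w 0.4
line x 487.24807710512994<sys>:0: UserWarning: Gimbal lock detected. Setting third angle to zero since it is not possible to uniquely determine all angles.
```

{"method": "arm_command", "body": {"slide": [[0,0,0.15],[0,0,0.3],[0,0,0.45],[0,0,0.6],[0,0,0.6]], "turn": [[0,0,0],[0,0,0],[0,0,0],[0,0,0],[0,0,0]], "grip": [255,255,255,255,255]}}

```text
time_s: 16.67
ee_pos: [486.5, -298.0, 45.8]
ee_rot: [-150.3, 89.9, 114.7]
force: [1.2, 4.7, 2.8]
gripper_width: 0.3
```

{"method": "arm_command", "body": {"slide": [[0,0,0.1],[0,0,0.2],[0,0,0.3],[0,0,0.4],[0,0,0.4]], "turn": [[0,0,0],[0,0,0],[0,0,0],[0,0,0],[0,0,0]], "grip": [255,255,255,255,255]}}

```text
time_s: 17.08
ee_pos: [486.4, -298.5, 45.9]
ee_rot: [-168.2, 89.5, 96.7]
force: [2.5, 15.4, 5.6]
gripper_width: 0.1
```

{"method": "arm_command", "body": {"slide": [[0,0,0.1],[0,0,0.2],[0,0,0.2],[0,0,0.2]], "turn": [[0,0,0],[0,0,0],[0,0,0],[0,0,0]], "grip": [255,255,255,255]}}

```text
time_s: 17.42
ee_pos: [486.3, -298.6, 45.9]
ee_rot: [-168.9, 89.4, 96.0]
force: [4.5, 21.0, 7.5]
gripper_width: 0.2
```

{"method": "arm_command", "body": {"slide": [[0,0,-0.3],[0,0,-0.6],[0,0,-1.5],[0,0,-3.5],[0,0,-6],[-3,0,-7],[-7,0,-7],[-11,0,-7],[-15,0,-5],[-17,0,-2],[-18,0,0],[-18,0,0],[-18,0,0]], "turn": [[0,0,0],[0,0,0],[0,0,0],[0,0,0],[0,0,0],[0,0,0],[0,0,0],[0,0,0],[0,0,0],[0,0,0],[0,0,0],[0,0,0],[0,0,0]], "grip": [255,255,255,255,255,255,255,255,255,255,255,255,255]}}

```text
time_s: 18.5
ee_pos: [486.1, -305.9, 226.1]
ee_rot: [44.7, 89.9, -50.4]
force: [-0.4, 0.6, -0.6]
gripper_width: 0.4
```

```bash
python3 -c "
from h import *
rec([0,0,1.2],[0,0,0]);rec([-18,0,0],[0,0,0])
"; python3 m5.py wrist12; python3 -c "
from h import *
save('top','top5');save('scene','scene5')
for n in ('scene','top'):
    for l in ['sled_handle','long_bar','nose','short_bar']: print(n,l,[(np.round(r['point'],1).tolist(),round(r['p'],2)) for r in env.search_frame(n,l)][:2])
im=cv2.imread('pics/top5.png')[190:290,390:560]; cv2.imwrite('pics/c5.png',cv2.resize(im,None,fx=4.5,fy=4.5,interpolation=cv2.INTER_CUBIC))
"
```

```text
cmd [ 486.21 -304.92   45.88] az 85.02
cmd [ 486.21 -304.92  225.88] az 85.02
18.5 pos [ 486.07 -305.86  226.1 ] az 84.9 F [-0.4  0.6 -0.6] w 0.4
plate [ 259  226  116   49 2241] [ 483.2 -329.9   47.3] [array([ 482.8, -338.8]), array([ 46.1, 101. ]), np.float64(85.0)]
scene sled_handle [([477.7, -363.5, 47.1], 0.68)]
scene long_bar [([473.9, -376.2, 88.4], 0.48)]
scene nose [([488.8, -326.0, 28.6], 0.93)]
scene short_bar [([429.7, 330.5, 8.9], 0.78)]
top sled_handle [([472.6, -322.1, 45.9], 0.74)]
top long_bar []
top nose [([469.1, -316.2, 11.1], 0.8), ([473.9, -326.5, 47.1], 0.57)]
top short_bar [([435.3, 324.6, 13.2], 0.61)]
```

View pics/wrist12.png

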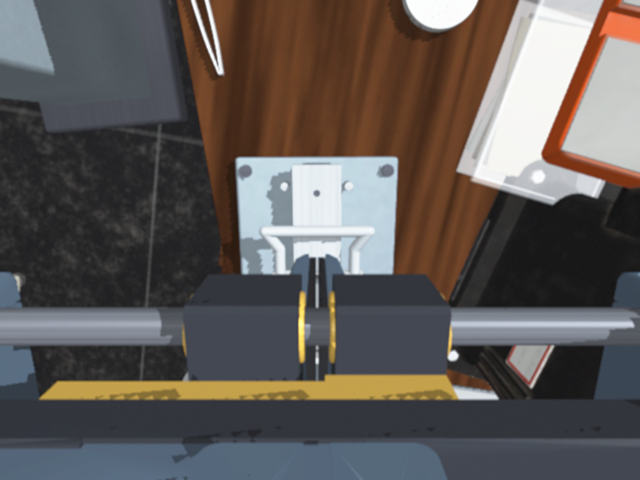

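View pics/scene5.png

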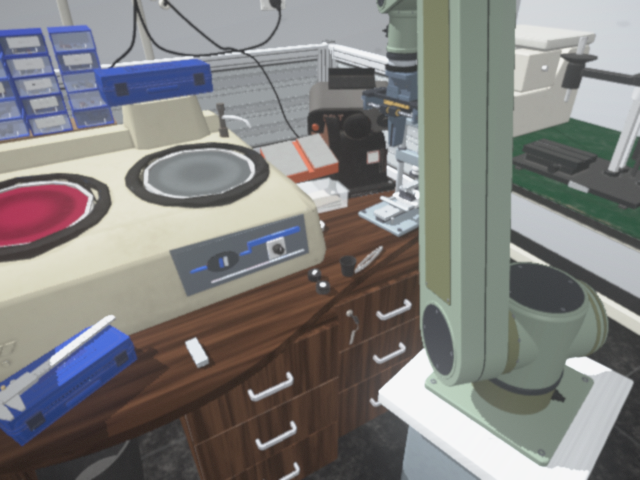

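```bash
python3 -c "
from h import *
P=cloud('wrist',np.load('pics/wrist12_d.npy'),(np.array([486.07,-305.86,226.1]),R.from_matrix(down(84.9)).as_euler('xyz',degrees=True)))
for c in (280,290,345,355):
    r=[i for i in range(222,242) if 44<P[i,c,2]<56]; b=[i for i in range(140,180) if 8<P[i,c,2]<16]; print(c,P[r,c].mean(0).round(1),P[b[0],c].round(1))
plan([430,60,300])
" 2>/dev/null
```

```text
280 [ 452.5 -317.3   49.2] [ 455.8 -256.6    9.2]
290 [ 461.2 -318.1   49.2] [ 465.  -257.5    8.4]
345 [ 509.1 -321.9   49.1] [ 516.3 -262.1    8. ]
355 [ 517.8 -323.5   48.9] [ 525.4 -262.8    9.9]
slide [-7.412, -8.771, -35.866] turn [0.0, 0.0, 0.0] rows>= 10.0
```

{"method": "arm_command", "body": {"slide": [[-3,0,-1],[-6,-2,-5],[-7.4,-3,-9],[-7.4,-4,-13],[-7.4,-5,-17],[-7.4,-6,-21],[-7.4,-7,-25],[-7.4,-8,-29],[-7.4,-8.8,-33],[-7.4,-8.8,-36],[-7.4,-8.8,-36],[-7.4,-8.8,-36]], "turn": [[0,0,0],[0,0,0],[0,0,0],[0,0,0],[0,0,0],[0,0,0],[0,0,0],[0,0,0],[0,0,0],[0,0,0],[0,0,0],[0,0,0]], "grip": [255,255,255,255,255,255,255,255,255,255,255,255]}}

```text
time_s: 20.05
ee_pos: [429.6, 63.1, 299.9]
ee_rot: [45.8, 90.0, -48.9]
force: [-0.0, 0.7, -0.2]
gripper_width: 0.3
```

```bash
cat > m6.py <<'E'
from h import *
rec([-7.4,-8.8,-36],[0,0,0]); meas()
p,d=save('top','top6');save('scene','scene6')
im=cv2.imread('pics/top6.png')[190:290,390:560]; cv2.imwrite('pics/c6.png',cv2.resize(im,None,fx=4.5,fy=4.5,interpolation=cv2.INTER_CUBIC))
im=cv2.imread('pics/scene6.png')[80:250,340:510]; cv2.imwrite('pics/c7.png',cv2.resize(im,None,fx=3.5,fy=3.5,interpolation=cv2.INTER_CUBIC))
P=cloud('top',d)
a=np.radians(-95);ax=np.array([np.cos(a),np.sin(a)]);ay=np.array([-ax[1],ax[0]])
o=np.array([484.2,-326.8])
S=(P[...,:2]-o)@ax;T=(P[...,:2]-o)@ay;Z=P[...,2]
for z0,z1,t in [(83,93,'bar'),(68,80,'roll'),(42,53,'plate/handle')]:
    w=(Z>z0)&(Z<z1)&(abs(T)<55)&(S>-30)&(S<160)
    n,lab,st,ce=cv2.connectedComponentsWithStats(w.astype(np.uint8))
    for i in range(1,n):
      if st[i,4]>12:
        k=lab==i; print(t,st[i],'S',S[k].min().round(1),S[k].max().round(1),'T',T[k].min().round(1),T[k].max().round(1))
P0=cloud('top',np.load('pics/top0_d.npy'))
S0=(P0[...,:2]-o)@ax;T0=(P0[...,:2]-o)@ay
for nm,S_,T_,Z_,lo in (('before',S0,T0,P0[...,2],-110),('after',S,T,Z,-30)):
    w=(Z_>42)&(Z_<55)&(abs(T_)<38)&(S_>lo)&(S_<lo+45); print(nm,'handle S',S_[w].min().round(1),np.median(S_[w&(S_<S_[w].min()+13)]).round(1))
    w=(Z_>8)&(Z_<16)&(abs(T_)>10)&(abs(T_)<70)&(S_<40)&(S_>-85); print('base edge S',np.percentile(S_[w],1).round(1))
E
python3 m6.py
```

```text
cmd [429.83  61.36 299.88] az 85.02
20.05 pos [429.59  63.08 299.93] az 85.3 F [-0.   0.7 -0.2] w 0.3
bar [464 232  25  12 235] S 26.9 78.7 T -9.6 10.9
bar [512 238   5   9  37] S 128.1 136.6 T -8.9 8.8
roll [467 226   7   7  38] S 38.0 51.6 T 13.0 25.4
roll [463 241  11   9  54] S 29.2 52.0 T -24.8 -8.9
plate/handle [ 439  214   56   47 1068] S -11.4 106.2 T -48.6 49.9
before handle S -93.3 -88.5
base edge S -67.5
after handle S -11.4 -7.0
base edge S -67.8
```

View pics/c6.png

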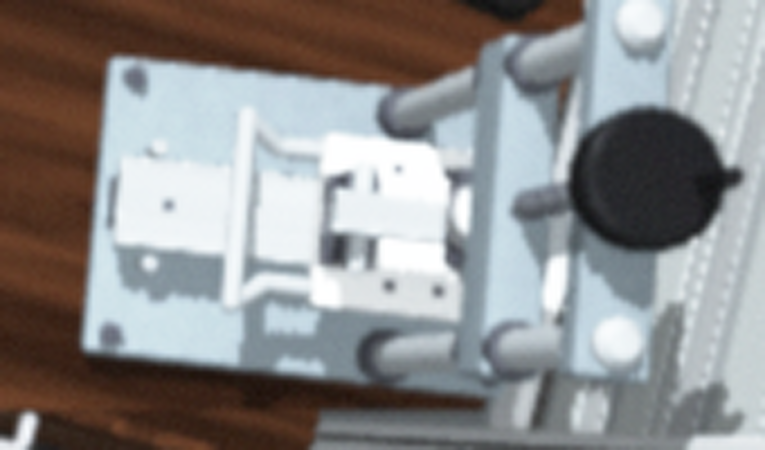

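View pics/c7.png

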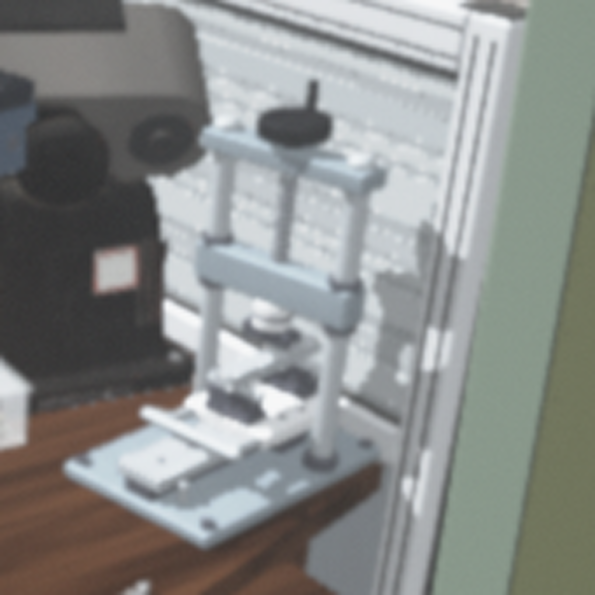

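```bash
cat > m7.py <<'E'
from h import *
d=np.load('pics/top6_d.npy');P=cloud('top',d)
a=np.radians(-95);ax=np.array([np.cos(a),np.sin(a)]);ay=np.array([-ax[1],ax[0]])
o=np.array([484.2,-326.8])
S=(P[...,:2]-o)@ax;T=(P[...,:2]-o)@ay;Z=P[...,2]
w=(Z>161)&(Z<169)&(abs(T)<60)&(S>40)&(S<130)
for t0 in range(-50,60,20):
    k=w&(abs(T-t0)<8); 
    if k.sum()>5: print(t0,k.sum(),S[k].min().round(1),S[k].max().round(1),S[k].mean().round(1))
# base near edge using subpixel: gradient rows at several T
for r in range(208,262,6):
    row=Z[r]; c=[i for i in range(400,440) if 9<row[i]<15]; print(r,c[0],T[r,c[0]].round(0),S[r,c[0]].round(1),Z[r,c[0]].round(1), S[r,c[0]+1].round(1))
k=(Z>43)&(Z<54)&(S<5)&(S>-25)&(abs(T)<40)
for t0 in range(-35,40,14):
    q=k&(abs(T-t0)<7); print('handle',t0,S[q].min().round(1),S[q].max().round(1),S[q].mean().round(1),Z[q].max().round(1))
print('plate')
k=(Z>42)&(Z<50)&(S>20)
for t0 in (-35,-30,30,35):
    q=k&(abs(T-t0)<3)&(S<140); print(t0,S[q].min().round(1),S[q].max().round(1))
E
python3 m7.py
```

```text
-50 70 68.0 94.3 79.0
-30 107 69.0 94.2 80.5
-10 101 68.1 94.3 80.2
10 81 68.5 94.3 78.2
30 106 68.8 93.9 80.5
50 82 68.8 92.8 79.6
208 415 62.0 -65.3 11.0 -63.1
214 414 48.0 -66.3 11.6 -64.7
220 414 34.0 -65.0 11.4 -63.0
226 413 20.0 -66.2 12.9 -63.8
232 412 6.0 -66.7 10.7 -64.6
238 411 -8.0 -67.7 10.7 -65.6
244 411 -22.0 -66.8 13.1 -65.2
250 410 -36.0 -67.7 12.5 -65.1
256 409 -49.0 -67.9 9.1 -66.6
handle -35 -10.4 5.0 -4.2 54.0
handle -21 -11.3 -1.4 -6.9 53.7
handle -7 -11.1 -1.1 -7.0 52.8
handle 7 -11.4 -1.0 -6.8 53.4
handle 21 -11.3 -1.3 -6.3 52.8
handle 35 -11.4 4.0 -4.9 53.5
plate
-35 20.0 104.6
-30 20.2 105.9
30 22.1 94.3
35 20.1 104.7
```

```bash
python3 -c "
from h import *
env.job_done(); meas()"
```

```text
the job is handed in; nothing more can be done
the job is handed in; nothing more can be done
```

The bend test is set up. The long bar lies slot-down across both rollers, and the sled is pushed home with the bar under the loading nose. I handed the job in at about 20 s of the 64 s allowed, with the arm well clear.

I gripped the bar at its middle and let go once it rested on the rollers. Then I pushed the middle of the handle with closed fingers. The push took 5–7 N along the rail, then rose to 21 N with no further movement, which I took as the stop.

Last checks, from the top camera with the arm out of the way:
- **Bar:** its centre is within about 0.5 mm of the middle of the rollers along its length and about 0.6 mm across.
- **Sled:** it travelled about 81.5 mm. Measured against the crosshead, it sits within about 0.5 mm of home. The handle is square to within about 0.3°.
- **Short bar:** not touched, and it shows where it was at the start.

**Disagreements:** measured from the base's front edge instead, the sled looked 1–1.5 mm short of home. I trusted the crosshead, the travel and the force rise over that blurry edge. After the push, the trained networks gave wrong points for the nose and handle, so I ignored them.

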